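# Unlock the rolling pin and tilt it out of its transport case

### The arm

A 6-joint arm with a two-finger parallel gripper is mounted at the origin on a cart in front of the work surface, level with it; the furniture and walls round the work are solid. World frame = base frame: x ahead of the robot, y to its left, z up, the work surface at z = 0. Lengths are in m, angles in rad, forces in N, time in s.
With the tool pointing down it reaches from about 0.35 to 0.975 m from the base axis. Payload 4.9 kg.
Tool frame: the origin (TCP) lies at the very end of the fingers, on their centre line; the grasp point (between the pads) lies 19 mm behind it; z points along the fingers, y is the line along which they close (so a half turn about z gives the same grasp; the last joint's range is limited). The gripper opens to 85 mm and grips with 20 to 120 N. Pads are 22 mm wide; open, the fingers measure 114 mm over their backs; the gripper's body (76 mm by 85 mm) begins 54 mm behind the grasp point. The pads swing forward as they close: fully open they stand 13 mm farther back than shut.
Start: joints at [1.201, 0.053, 1.613, -0, 1.476, -0.119], TCP at [0.155, 0.605, 0.231] pointing down, gripper open.
Joint ranges: [-3.01, 3.01], [-1.01, 2.22], [0.06, 2.58], [-1.02, 4.17], [0.09, 2.62], [-3.14, 3.14]. Speed limits (rad/s): [2.57, 2.57, 3.14, 3.14, 3.14, 3.14].

### API

Orientations are given as a rotation vector (axis times angle).
In Python, from station import get_obs, get_image, finish_job gives the robot as it stands. The module is installed in compiled form; this text tells all that it offers.
- The arm moves only by the tool carry_out, never from a script. Its argument "rows" is a list of rows, each a list of 7 numbers: the turn, a rotation vector about the tool's x, y, z as a fraction of full scale, then the shift along the tool's x, y, z as a fraction of full scale, then the closure, from -1 (fully open) to 1 (shut). A call has 1 to 5 rows; each row is the pose to reach, as a shift and turn from the pose commanded when the call began, along the tool's axes at that moment, turning the shorter way round; what a row does not reach only later rows make up. Full scale, the value 1, is 300 mm for a shift and pi rad for a turn. A row lasts 1/10 s, in which the tool goes at most 50 mm and 8.59 degrees, less where a joint would pass 70% of its speed; a pose out of reach is approached as far as the arm can. A call with a number of a shift or a turn outside -1 to 1 is refused whole. A call with a gripper value outside its range is refused whole. The fingers move at their own pace and stop on an object; "force" is the grip in N (left out, the last holds). Time passes only in rows, so rows that repeat a pose let the fingers close. It gives the time, the measured TCP pose, the force, the opening and the grip force at its end, in the units of the state.
- get_obs(): the state, without advancing time (a new reading comes with each control period).
- get_image(name): name is "scene" or "top"; returns a dict with "img" (384x512x3 uint8, blue, green, red), "mtx" (3x3 intrinsics, pixels), "R" (3x3) and "t" (3): a world point X has camera coordinates R X + t. Camera axes: x right, y down, z forward; pixel columns grow to the right and rows downward; lengths in m; the calibration is good to about 2 mm. A picture is of the moment at which its call begins. There is no depth.
- finish_job(): hands the job in; it is judged then, once.
The state is a dict: "t": time; "q": joint angles; "dq": joint speeds; "effort": joint torques, N m; "tool_pos": TCP position; "tool_rot": TCP orientation; "contact_force": force on the tool from outside, world axes, zero at the start; "wrist_torque": the same for the moment, N m; "opening": finger opening in m; "grip_force": force on a finger pad.
Only numpy, scipy, OpenCV 4.12 (cv2) and the standard library are available. Lean on these libraries where they do the work, as an engineer would, in place of code of your own. Each camera call takes 0.05 s, during which the arm holds its last target. There are 200 camera calls.

### The job

The small rolling pin rides in a steel case, its two ends tucked under the case's roof. Swing the keeper lever with the red knob off the pin as far back as it goes and leave it there; then take the pin out through the roof window by slipping it under the deeper, near roof and tilting its far end up, without forcing it against the case, and leave the kitchen timer, pepper shaker and small bowl standing where they are. Finish while still holding the pin in the gripper, level and still in the air, all of it at least 8 cm higher than the case's roof.

Things in the scene. Friction and masses are not known exactly. Their poses are not given: they have to be found in the camera images.
- case: Steel case fixed to the worktop, 268 x 148 mm, 74 mm high. Origin: centre of its underside, on the worktop; x axis level along the case from its near end to its far end (away from the robot), z up. Inside free from x = -130 to +130 mm and y = -70 to +70 mm, floor 5 mm thick. Its roof is a 4 mm plate, z = 70 to 74 mm, with one window.
- window (a point): Centre of the roof's rectangular window, on its top face, 25 mm along the case's x from the case's centre, 74 mm high. The window spans 140 mm along x (x = -45 to +95 mm in the case's frame) and 140 mm along y, up to the side walls: shorter than the pin. Behind its edges the near roof is 85 mm deep inside, the far roof only 35 mm.
- saddle (a point): Middle between the two white saddles, at x = 17.5, y = 0, z = 37 mm (seat height) in the case's frame. Saddles at x = -40 to -30 and +65 to +75 mm, 44 mm wide; cheeks up to z = 49 mm, 12 mm either side of the pin's axis. Between them only the floor: grasp the pin there.
- pivot (a point): Point on the lever's vertical pivot axis, on the top face of the far roof; at x = 102, y = -35, z = 74 mm in the case's frame.
- knob (a point): Centre of the lever's upright red knob (round, 16 mm across, 24 mm high; its top is 12 mm above this point, the arm's top face 12 mm below it). The knob stands on the end of the lever, 58 mm from the pivot axis, and is round, so it can turn within a grip.
- keeper (a joint): Angle (rad) of the dark steel lever: arm 14 mm wide, z = 75 to 83 mm, swinging level about the upright pivot. 0: closed, across above the pin, pointing 135 degrees counterclockwise from the case's x axis. Grows counterclockwise seen from above, to the stop at 1.75, where the arm sticks out over the case's -y side. Friction under 1 N at the knob; stays where left.
- pin_mid (a point): Centre of the loose rolling pin: a plain round wooden rod, 22 mm across and 200 mm long, about 80 g, with a 10 mm wide black band round its middle, at this point. x axis along the pin (at the start the same way as the case's x). It starts lying on the saddles, this point 48 mm above the worktop, both ends under the roof.
- pin_near_end (a point): Centre of the pin's near end face, 100 mm from pin_mid along -x.
- pin_far_end (a point): Centre of the pin's far end face, 100 mm from pin_mid along +x.
- pin: The same rolling pin; origin at its centre, x axis along it.
- timer: Bystander: white kitchen timer with a red top, 65 mm across, 46 mm high; origin at the centre of its underside.
- shaker: Bystander: pepper shaker, 44 mm across, 90 mm high; origin at the centre of its underside.
- bowl: Bystander: small steel bowl, 134 mm across, 60 mm high; origin at the centre of its underside.

How it is judged:
On the way, in this order (a step that is already met when the one before it is completed fails the run):
1. the keeper lever is swung back (beyond 1.4 rad) while the pin still lies in the case (value of joint keeper above 1.4 rad and z of pin_mid in the frame of case below 0.058 m), for 0.1 s.
2. the pin slants through the window: far end above the roof, near end still under the near roof (z of pin_far_end in the frame of case above 0.082 m and x of pin_near_end in the frame of case below -0.045 m and z of pin_near_end in the frame of case below 0.07 m), for 0.05 s.
At the end, for the whole second after the job is handed in: The pin is held in the fingers (grip over 1 N), touching no part of the case, at rest (under 3 cm/s), level within 17 degrees, both ends of its axis more than 145 mm above the worktop (so its underside is about 6 cm above the case's roof), and the lever is still swung back beyond 1.4 rad (height (world z) of each of pin_near_end, pin_far_end above 0.145 m and angle between pin_mid's own x axis and vertical between 1.27 and 1.87 rad and contact force between pin and the fingers above 1 N and contact force between pin and case below 0.05 N and linear speed of pin below 0.03 m/s and value of joint keeper above 1.4 rad); the arm keeps its last pose, push and grip.
It fails at once if the pin is forced against the case or its lever (over 25 N) (contact force between pin and case above 25 N).
It fails at once if the kitchen timer is disturbed (moved 3 cm) (distance of timer from where it was at the start of the episode above 0.03 m).
It fails at once if the pepper shaker is disturbed (moved 3 cm or tipped) (distance of shaker from where it was at the start of the episode above 0.03 m or angle between shaker's own z axis and vertical above 0.6 rad).
It fails at once if the small bowl is disturbed (moved 3 cm) (distance of bowl from where it was at the start of the episode above 0.03 m).
It also fails if it takes over 48 s, if anything falls off the work surface, if the arm or the gripper's body presses on something with over 40 N, if the wrist force passes 120 N, or if a joint passes its speed limit or range.

## Working session

There is one attempt and no reset: what is moved stays moved. The work goes in short steps, Python scripts to look and compute and a tool call to move; the robot and the scene stay as the last step left them, time stands still between calls to the robot, and variables do not carry over. Pictures are saved under pics/ and viewed, at most 13 in all, crops included, and the job is handed in when it is done.

Besides the shell and the picture viewer there is one more tool, called after "Request:" as a command line: name --pt "numbers of a row" for each row, then --argument value for the rest. carry_out: Moves the arm, as the interface text tells. Shift numbers are shares of 300 mm and turn numbers shares of pi rad, none past 1 either way. Its arguments: {"type":"object","properties":{"rows":{"type":"array"},"force":{"type":"number"}},"required":["rows"]}

```bash
mkdir -p pics; python3 - <<'E'
from station import *
import cv2,numpy as np
np.set_printoptions(precision=4,suppress=True)
for n in("scene","top"):
    d=get_image(n); cv2.imwrite(f"pics/{n}0.png",cv2.resize(d["img"],(800,600),interpolation=cv2.INTER_CUBIC))
    print(n,d["mtx"],d["R"],d["t"])
o=get_obs(); print(o)
E
```

```text
scene [[457.3281   0.     254.8213]
 [  0.     457.3281 193.724 ]
 [  0.       0.       1.    ]] [[ 0.6511 -0.7589  0.0141]
 [-0.5119 -0.4528 -0.73  ]
 [ 0.5604  0.468  -0.6833]] [-0.3853  0.3194  0.8578]
top [[497.0418   0.     256.6194]
 [  0.     497.0418 196.9221]
 [  0.       0.       1.    ]] [[-0.0224 -0.9997 -0.0008]
 [-0.9887  0.0222 -0.148 ]
 [ 0.148  -0.0025 -0.989 ]] [-0.0259  0.569   1.2535]
{'t': 0.1, 'q': array([ 1.201 ,  0.0533,  1.6142,  0.    ,  1.476 , -0.119 ]), 'dq': array([ 0.0014, -0.0009, -0.002 , -0.0004, -0.0004, -0.001 ]), 'effort': array([  0.0001, -39.4908, -37.1362,  -0.0001,   0.004 ,   0.    ]), 'tool_pos': array([0.1549, 0.6049, 0.2302]), 'tool_rot': array([-0.3929, -3.1164,  0.0028]), 'contact_force': array([0.6908, 0.1453, 0.4722]), 'wrist_torque': array([0.045 , 0.0341, 0.0087]), 'grip_force': 0.0, 'opening': 0.0852711172586148}
```

View pics/scene0.png

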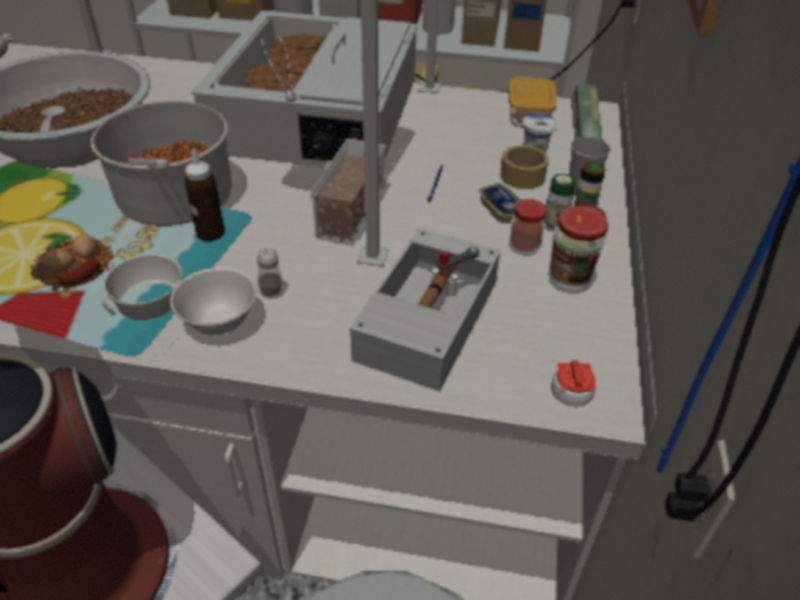

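View pics/top0.png

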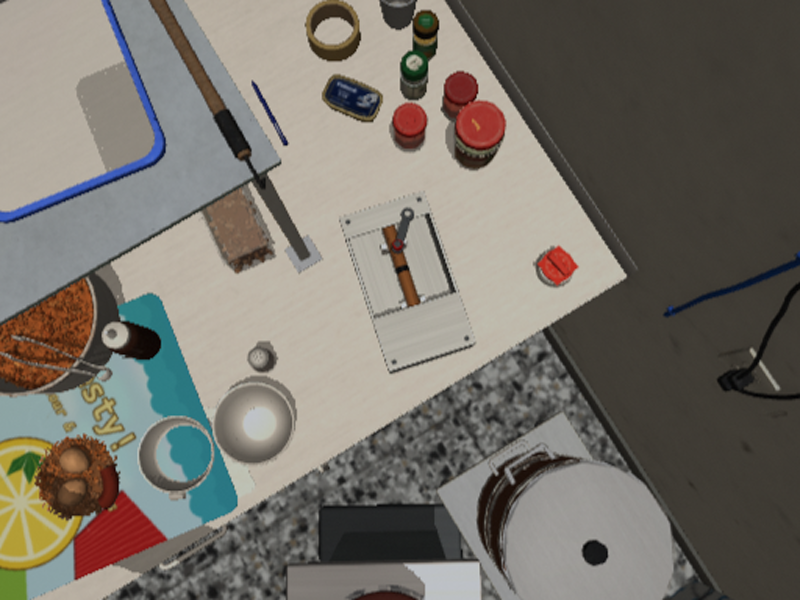

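The scene view shows the case at about (425,305), with the red-topped timer at (575,380). The top view shows the case corners near (340,218), (425,193), (474,345) and (390,371), the knob near (397,243) and the pivot near (407,213). The shaker is at (261,357), the bowl at (255,420), and a post at (300,255). I'll enlarge the case next.

```bash
cat > h.py <<'E'
from station import *
import cv2,numpy as np
from scipy.optimize import least_squares
from scipy.spatial.transform import Rotation as Ro
np.set_printoptions(precision=4,suppress=True)
def proj(d,X):
    c=np.atleast_2d(X)@d["R"].T+d["t"]; p=c@d["mtx"].T; return p[:,:2]/p[:,2:]
def ray(d,uv,z):
    r=d["R"].T@np.linalg.solve(d["mtx"],[*uv,1]); o=-d["R"].T@d["t"]; return o+r*(z-o[2])/r[2]
def crop(d,x,y,w,h,s,name):
    cv2.imwrite(name,cv2.resize(d["img"][y:y+h,x:x+w],None,fx=s,fy=s,interpolation=cv2.INTER_CUBIC))
E
python3 - <<'E'
from h import *
d=get_image("top"); crop(d,205,115,110,130,4.6,"pics/c1.png")
s=512/800
for n,uv,z in [("post",(302,255),0),("shaker",(261,355),.09),("timer",(557,266),.046),("bowl",(255,420),.06)]: print(n,ray(d,np.array(uv)*s,z))
print(proj(d,[[0,0,0],[.155,.605,.23]])/s)
E
```

```text
post [0.6712 0.1314 0.    ]
shaker [0.49   0.1859 0.09  ]
timer [ 0.6325 -0.3019  0.046 ]
bowl [0.388  0.2005 0.06  ]
[[384.8939 660.2156]
 [-69.4449 600.6566]]
```

View pics/c1.png

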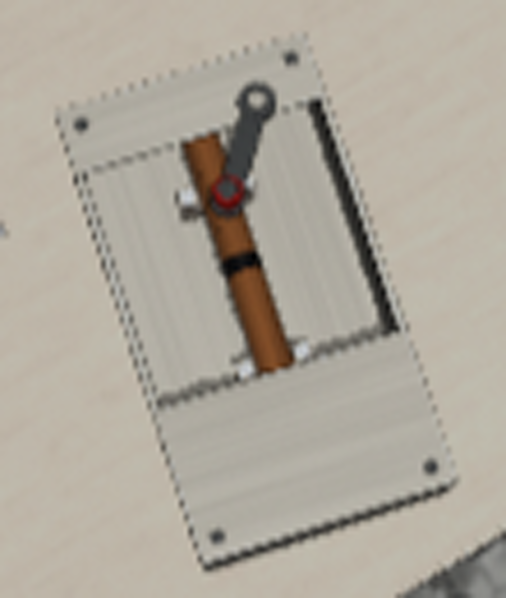

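The enlarged crop shows the roof corners at (57,115), (307,37), (456,487) and (205,568). The pivot is at (257,101), the knob at (228,188) and the pin band at (241,262).

```bash
python3 - <<'E'
from h import *
d=get_image("top"); g=get_image("scene")
cr=np.array([[57,115],[307,37],[456,487],[205,568],[257,101],[228,188],[241,262],[160,402],[397,330]])/4.6+[205,115]-0.4
P=np.array([[.134,.074,.074],[.134,-.074,.074],[-.134,-.074,.074],[-.134,.074,.074],[.102,-.035,.083],[.061,.006,.107],[.0175,0,.059],[-.045,.07,.074],[-.045,-.07,.074]])
def w(p,P): 
    c,s=np.cos(p[2]),np.sin(p[2]); return np.c_[p[0]+c*P[:,0]-s*P[:,1],p[1]+s*P[:,0]+c*P[:,1],P[:,2]]
f=least_squares(lambda p:(proj(d,w(p,P))-cr).ravel(),[.6,-.05,.2],loss="soft_l1"); p=f.x
print(p,f.fun.reshape(-1,2))
for n,q in dict(pivot=[.102,-.035,.074],knob=[.061,.006,.095],pin=[.0175,0,.048]).items(): print(n,w(p,np.array([q])))
# overlay check on both
for dd,nm,(x,y,ww,hh) in((d,"a",(205,115,110,130)),(g,"b",(215,135,120,120))):
    im=dd["img"].copy(); s=4
    im=cv2.resize(im,None,fx=s,fy=s,interpolation=cv2.INTER_CUBIC)
    for u in proj(dd,w(p,P)): cv2.circle(im,tuple(int(v) for v in (u+.5)*s),3,(0,255,0),-1)
    cv2.imwrite(f"pics/ov{nm}.png",im[y*s:(y+hh)*s,x*s:(x+ww)*s])
E
```

```text
[ 0.61   -0.0483  0.2895] [[-0.1149 -0.5863]
 [-0.1075 -0.604 ]
 [ 0.5036 -0.7891]
 [-0.7587 -0.3926]
 [ 0.3125  0.3977]
 [-3.8315 -1.0884]
 [ 0.9145  2.0383]
 [-0.1536  1.7904]
 [ 0.6637  0.7442]]
pivot [[ 0.7178 -0.0528  0.074 ]]
knob [[ 0.6668 -0.0252  0.095 ]]
pin [[ 0.6268 -0.0434  0.048 ]]
```

View pics/ovb.png

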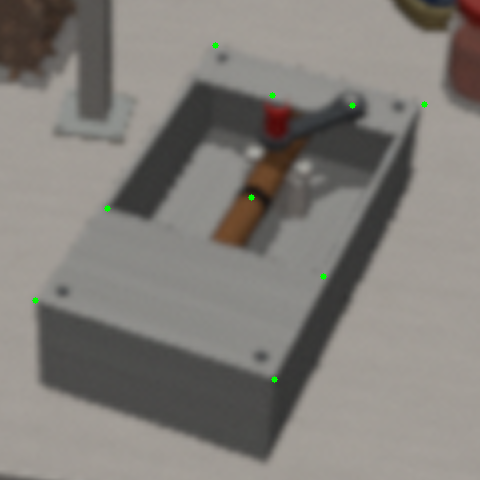

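The case fit matches in both views. The knob and band sit slightly off their nominal positions, so I'll solve the lever angle and the pin offset.

```bash
python3 - <<'E'
from h import *
d=get_image("top"); g=get_image("scene")
c=[.61,-.0483,.2895]; R=Ro.from_euler('z',c[2]).as_matrix()
W=lambda q:R@np.array(q)+[c[0],c[1],0]
C=lambda X:R.T@(np.array(X)-[c[0],c[1],0])
tp=lambda x,y:np.array([x,y])/4.6+[205,115]-.4
sc=lambda x,y:np.array([x,y])/4+[215,135]-.4
for z in(.095,.1,.107): print("knob top",z,C(ray(d,tp(228,188),z)))
print("knob scene",C(ray(g,sc(277,106),.107)),C(ray(g,sc(277,122),.095)))
print("band top",C(ray(d,tp(241,262),.059)),"scene",C(ray(g,sc(258,193),.057)))
print("pivot",C(ray(d,tp(257,101),.083)),C(ray(g,sc(353,103),.083)))
for a in (0,.1,.2,.3):
  b=a+np.radians(135); k=[.102+.058*np.cos(b),-.035+.058*np.sin(b),.107]
  print(a,k,(proj(d,W(k))-[205,115]+.4)*4.6,(proj(g,W(k))-[215,135]+.4)*4)
E
```

```text
knob top 0.095 [ 0.0581 -0.0031  0.095 ]
knob top 0.1 [ 0.057  -0.0028  0.1   ]
knob top 0.107 [ 0.0554 -0.0023  0.107 ]
knob scene [ 0.0523 -0.001   0.107 ] [ 0.0516 -0.0021  0.095 ]
band top [0.0234 0.0006 0.059 ] scene [ 0.0249 -0.002   0.057 ]
pivot [ 0.1032 -0.0346  0.083 ] [ 0.1042 -0.0349  0.083 ]
0 [np.float64(0.06098780669118024), np.float64(0.0060121933088197604), 0.107] [[210.2724 183.0509]] [[271.5633  95.0617]]
0.1 [np.float64(0.057098309448337096), np.float64(0.0017129157872635761), 0.107] [[219.9622 187.3176]] [[275.6846 100.4259]]
0.2 [np.float64(0.05365745505496063), np.float64(-0.0029531850531624645), 0.107] [[230.0463 190.6193]] [[280.6447 105.5717]]
0.3 [np.float64(0.05069962339075424), np.float64(-0.007939487075268672), 0.107] [[240.4221 192.9218]] [[286.3993 110.4424]]
```

View pics/ova.png

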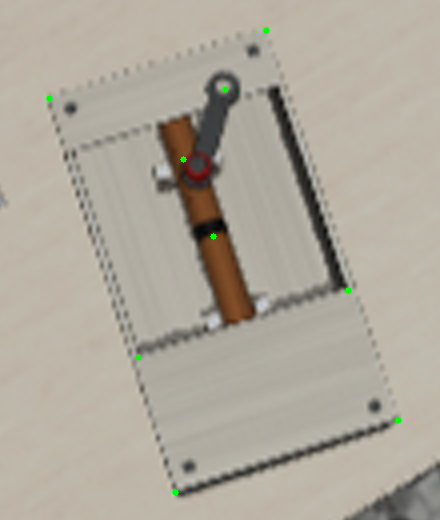

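The lever stands at about 0.17 rad, with the knob at (0.0545, -0.0015) in the case frame. The pin centre is at about x=0.0235. I'll write a helper that turns case-frame targets into move rows.

```bash
cat >> h.py <<'E'
c0=np.array([.61,-.0483,0]); RC=Ro.from_euler('z',.2895)
W=lambda q:RC.apply(q)+c0
C=lambda X:RC.inv().apply(np.array(X)-c0)
def tool(tilt=0):  # y along case y, z down, far end up by tilt (rad)
    return RC*Ro.from_rotvec([0,-tilt,0])*Ro.from_matrix(np.diag([-1.,1,-1]))
def rel(pos,rot,p0,r0): # row fractions
    return np.round(np.r_[(r0.inv()*rot).as_rotvec()/np.pi, r0.inv().apply(np.array(pos)-p0)/.3],3)
E
python3 - <<'E'
from h import *
d=get_image("top")
for z in(.3,.4,.5,.6,.7): print(z,ray(d,np.array([278,160])*.64,z),ray(d,np.array([258,180])*.64,z),"edge",ray(d,np.array([0,315])*.64,z))
o=get_obs(); p0=o["tool_pos"]; r0=Ro.from_rotvec(o["tool_rot"])
a=[.33,.33,.25]; print(rel(a,r0,p0,r0))
for p in ([.45,.05,.23],W([.0545,-.0015,.16])): print(p,rel(p,tool(),np.array(a),r0))
E
```

```text
0.3 [0.7384 0.1261 0.3   ] [0.7105 0.1534 0.3   ] edge [0.5319 0.496  0.3   ]
0.4 [0.703  0.1103 0.4   ] [0.6779 0.1349 0.4   ] edge [0.5167 0.4441 0.4   ]
0.5 [0.6677 0.0945 0.5   ] [0.6453 0.1165 0.5   ] edge [0.5015 0.3922 0.5   ]
0.6 [0.6323 0.0787 0.6   ] [0.6126 0.0981 0.6   ] edge [0.4863 0.3403 0.6   ]
0.7 [0.597 0.063 0.7  ] [0.58   0.0796 0.7   ] edge [0.4711 0.2884 0.7   ]
[ 0.     0.     0.    -0.793 -0.744 -0.063]
[0.45, 0.05, 0.23] [-0.    -0.    -0.172 -0.619 -0.805  0.067]
[ 0.6627 -0.0342  0.16  ] [-0.    -0.    -0.172 -1.375 -0.901  0.3  ]
```

Request:
carry_out --pt "0 0 -0.05 -0.16 -0.15 -0.01" --pt "0 0 -0.1 -0.32 -0.3 -0.02" --pt "0 0 -0.13 -0.48 -0.45 -0.04" --pt "0 0 -0.16 -0.62 -0.59 -0.05" --pt "0 0 -0.172 -0.77 -0.74 -0.06"

```text
invalid input at $.rows[0]: expected 7 numbers
```

Request:
carry_out --pt "0 0 -0.05 -0.16 -0.15 -0.01 -1" --pt "0 0 -0.1 -0.32 -0.3 -0.02 -1" --pt "0 0 -0.13 -0.48 -0.45 -0.04 -1" --pt "0 0 -0.16 -0.62 -0.59 -0.05 -1" --pt "0 0 -0.172 -0.77 -0.74 -0.06 -1"

```text
t: 0.9
tool_pos: [0.2873, 0.3932, 0.2458]
tool_rot: [-0.458, 3.107, 0.001]
contact_force: [1.4, 0.0, -0.2]
opening: 0.0855
grip_force: 0.0
```

```bash
cat > plan.py <<'E'
from h import *
def plan(*ts):
    o=get_obs(); p0=o["tool_pos"]; r0=Ro.from_rotvec(o["tool_rot"])
    print("t",o["t"],"case",C(p0),"dir",RC.inv().apply(r0.as_matrix().T)[1:],"F",o["contact_force"],"op",o["opening"],"g",o["grip_force"],"q",o["q"])
    for pc,t in ts: print(rel(W(pc),tool(t),p0,r0))
E
python3 - <<'E'
from plan import *
plan((C([.45,.05,.23]),0),([.0545,-.0015,.16],0))
E
```

```text
t 0.9 case [-0.1833  0.5152  0.2458] dir [[-0.0033  1.      0.0003]
 [ 0.0008  0.0003 -1.    ]] F [ 1.4412  0.034  -0.2012] op 0.08552001311416463 g 0.0 q [ 0.7869 -0.2962  1.9079 -0.0002  1.529  -1.0767]
[ 0.     0.     0.001 -0.189 -1.252  0.052]
[ 0.     0.     0.001 -0.787 -1.725  0.286]
```

Request:
carry_out --pt "0 0 0 -0.02 -0.16 0.0 -1" --pt "0 0 0 -0.05 -0.32 0.0 -1" --pt "0 0 0 -0.08 -0.48 0.0 -1" --pt "0 0 0 -0.11 -0.64 0.0 -1" --pt "0 0 0 -0.14 -0.8 0.0 -1"

```text
t: 1.4
tool_pos: [0.3959, 0.175, 0.2458]
tool_rot: [-0.453, 3.107, 0.0]
contact_force: [0.7, -0.0, 0.3]
opening: 0.0851
grip_force: 0.0
```

Request:
carry_out --pt "0 0 0 -0.06 -0.15 0.0 -1" --pt "0 0 0 -0.14 -0.3 0.0 -1" --pt "0 0 0 -0.22 -0.45 0.0 -1" --pt "0 0 0 -0.3 -0.6 0.0 -1" --pt "0 0 0 -0.38 -0.74 0.0 -1"

```text
t: 1.9
tool_pos: [0.5683, -0.0044, 0.2456]
tool_rot: [-0.452, 3.108, 0.0]
contact_force: [-0.1, 0.8, 0.0]
opening: 0.0855
grip_force: 0.0
```

```bash
python3 - <<'E'
from plan import *
plan(([.0545,-.0015,.13],0))
E
```

```text
t 1.9 case [-0.0274  0.0539  0.2456] dir [[ 0.0007  1.     -0.0001]
 [ 0.0006 -0.0001 -1.    ]] F [-0.0979  0.8133  0.0409] op 0.08547232455726267 g 0.0 q [-0.1388 -0.0905  1.7304  0.0002  1.5011 -1.9985]
[-0.     0.    -0.    -0.273 -0.185  0.385]
```

Request:
carry_out --pt "0 0 0 -0.13 -0.09 0.06 -0.4" --pt "0 0 0 -0.25 -0.17 0.16 -0.4" --pt "0 0 0 -0.27 -0.18 0.28 -0.4" --pt "0 0 0 -0.27 -0.18 0.38 -0.4" --pt "0 0 0 -0.27 -0.18 0.38 -0.4"

```text
t: 2.4
tool_pos: [0.6566, -0.0308, 0.1247]
tool_rot: [0.451, -3.098, -0.005]
contact_force: [-1.0, 1.2, -1.9]
opening: 0.0597
grip_force: 0.0
```

```bash
python3 - <<'E'
from plan import *
plan(([.0545,-.0015,.089],0))
d=get_image("top"); crop(d,205,115,110,130,4.6,"pics/c2.png")
E
```

```text
t 2.4 case [0.0497 0.0035 0.1247] dir [[ 0.0003  1.      0.005 ]
 [-0.0103  0.005  -0.9999]] F [-1.0202  1.2066 -1.9459] op 0.05970028943059366 g 0.0 q [-0.16    0.2173  1.6151 -0.      1.3206 -2.02  ]
[ 0.002 -0.003 -0.    -0.017 -0.017  0.119]
```

View pics/c2.png

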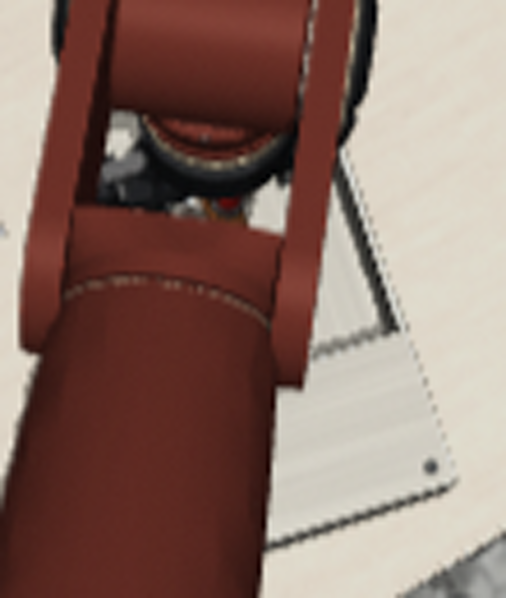

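The arm hides most of the top view, with only a bit of the red knob visible near (230,203). I'll go down and grip by numbers.

Request:
carry_out --pt "0 0 0 -0.016 -0.017 0.0 -0.3" --pt "0 0 0 -0.016 -0.017 0.06 -0.3" --pt "0 0 0 -0.016 -0.017 0.12 -0.3" --pt "0 0 0 -0.016 -0.017 0.12 0" --pt "0 0 0 -0.016 -0.017 0.12 1" --force 20

```text
t: 2.95
tool_pos: [0.6653, -0.0344, 0.0942]
tool_rot: [0.453, -3.107, -0.001]
contact_force: [-0.5, -0.6, 0.6]
opening: 0.0297
grip_force: 0.0
```

Request:
carry_out --pt "0 0 0 0 0 0 1" --pt "0 0 0 0 0 0 1" --pt "0 0 0 0 0 0 1"

```text
t: 3.25
tool_pos: [0.6662, -0.0345, 0.0957]
tool_rot: [-0.453, 3.109, 0.0]
contact_force: [-1.8, 0.1, -0.1]
opening: 0.0145
grip_force: 19.9
```

```bash
python3 - <<'E'
from plan import *
T=[]
for a in (.17,.6,1.0,1.35,1.7):
  b=a+np.radians(135); T.append(([.102+.058*np.cos(b),-.035+.058*np.sin(b),.089],0))
plan(*T)
d=get_image("scene"); crop(d,215,115,120,120,5,"pics/s2.png")
E
```

```text
t 3.25 case [ 0.0578 -0.0028  0.0957] dir [[-0.0001  1.      0.0001]
 [ 0.0001  0.0001 -1.    ]] F [-1.7824  0.0775 -0.0815] op 0.014546732094000259 g 19.948749580917138 q [-0.1633  0.261   1.6153  0.0002  1.2653 -2.0237]
[0.    0.    0.    0.01  0.004 0.022]
[ 0.     0.     0.     0.043 -0.072  0.022]
[ 0.     0.     0.     0.042 -0.148  0.022]
[ 0.     0.     0.     0.016 -0.211  0.022]
[ 0.     0.     0.    -0.029 -0.26   0.022]
```

View pics/s2.png

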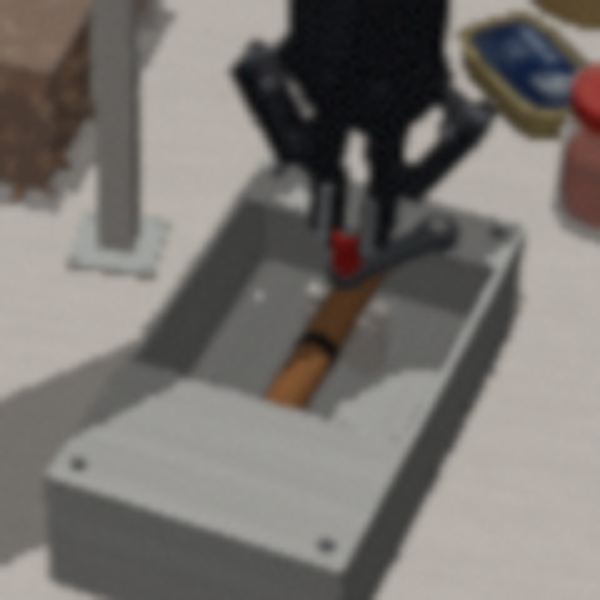

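The gripper holds the knob, with the opening at 14.5 mm and the knob at (345,252). The pin is untouched with its band at (318,343). I'll swing along the arc.

Request:
carry_out --pt "0 0 0 0.02 -0.03 0.01 1" --pt "0 0 0 0.04 -0.072 0.01 1" --pt "0 0 0 0.045 -0.11 0.01 1" --pt "0 0 0 0.042 -0.148 0.01 1" --pt "0 0 0 0.033 -0.18 0.01 1"

```text
t: 3.8
tool_pos: [0.6729, -0.0895, 0.0948]
tool_rot: [-0.454, 3.107, 0.001]
contact_force: [-4.2, 3.6, 7.2]
opening: 0.0146
grip_force: 20.5
```

```bash
python3 - <<'E'
from plan import *
T=[]
for a in (1.2,1.35,1.5,1.6,1.72):
  b=a+np.radians(135); T.append(([.102+.058*np.cos(b),-.035+.058*np.sin(b),.092],0))
plan(*T)
E
```

```text
t 3.8 case [ 0.0485 -0.0574  0.0948] dir [[-0.0007  1.      0.0001]
 [ 0.0018  0.0001 -1.    ]] F [-4.1793  3.5877  7.2373] op 0.014606148536713744 g 20.451945875538513 q [-0.2421  0.2863  1.5864  0.001   1.2673 -2.1034]
[ 0.     0.001  0.    -0.001 -0.003  0.009]
[ 0.     0.001  0.    -0.015 -0.029  0.009]
[ 0.     0.001  0.    -0.032 -0.052  0.009]
[ 0.     0.001  0.    -0.046 -0.066  0.009]
[ 0.     0.001  0.    -0.063 -0.081  0.009]
```

Request:
carry_out --pt "0 0 0 -0.008 -0.02 -0.003 1" --pt "0 0 0 -0.022 -0.04 -0.003 1" --pt "0 0 0 -0.037 -0.058 -0.003 1" --pt "0 0 0 -0.052 -0.072 -0.003 1" --pt "0 0 0 -0.065 -0.083 -0.003 1"

```text
t: 4.3
tool_pos: [0.6986, -0.1074, 0.0947]
tool_rot: [-0.454, 3.108, 0.001]
contact_force: [-3.5, 1.3, 5.6]
opening: 0.0146
grip_force: 21.9
```

Request:
carry_out --pt "0 0 0 0 0 0 1" --pt "0 0 0 0 0 0 1"

```text
t: 4.5
tool_pos: [0.6988, -0.1075, 0.0947]
tool_rot: [-0.454, 3.107, -0.001]
contact_force: [-2.4, 1.9, 5.0]
opening: 0.0149
grip_force: 21.9
```

```bash
python3 - <<'E'
from plan import *
plan()
d=get_image("scene"); crop(d,215,115,120,120,5,"pics/s3.png")
E
```

```text
t 4.5 case [ 0.0682 -0.0821  0.0947] dir [[-0.0007  1.     -0.0006]
 [ 0.0017 -0.0006 -1.    ]] F [-2.3955  1.8559  5.0389] op 0.014904251492835698 g 21.86174204785857 q [-0.258   0.3469  1.5116  0.0004  1.2814 -2.1191]
```

View pics/s3.png

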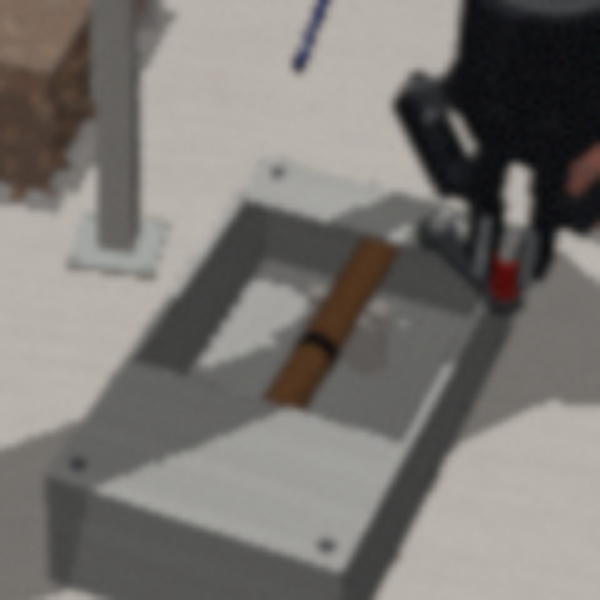

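The lever is fully back, with the knob now at (505,280) beyond the case's side and the pin still in its seat. I'll release and go to the pin.

Request:
carry_out --pt "0 0 0 0 0 0 -0.3" --pt "0 0 0 0 0 0 -0.3" --pt "0 0 0 0 0 0 -0.4" --pt "0 0 0 0 0 -0.1 -0.4" --pt "0 0 0 0 0 -0.2 -0.4"

```text
t: 5.05
tool_pos: [0.6967, -0.1075, 0.1517]
tool_rot: [0.452, -3.105, -0.002]
contact_force: [-0.4, -0.7, 0.6]
opening: 0.0596
grip_force: 0.0
```

Request:
carry_out --pt "0 0 0 0.03 0.07 0 -0.4" --pt "0 0 0 0.06 0.15 0 -0.4" --pt "0 0 0 0.1 0.22 0 -0.4" --pt "0 0 0 0.12 0.27 0 -0.4" --pt "0 0 0 0.12 0.27 0 -0.4"

```text
t: 5.55
tool_pos: [0.6394, -0.0389, 0.153]
tool_rot: [0.456, -3.108, -0.0]
contact_force: [0.5, -0.1, -0.7]
opening: 0.0599
grip_force: 0.0
```

```bash
python3 - <<'E'
from plan import *
plan(([.0335,0,.028],0))
d=get_image("scene")
s3=lambda x,y:np.array([x,y])/5+[215,115]-.4
print(C(ray(d,s3(318,345),.057)),C(ray(d,s3(379,243),.059)),C(ray(d,s3(287,393),.059)))
crop(d,215,115,120,120,5,"pics/s4.png")
E
```

```text
t 5.55 case [0.0308 0.0006 0.153 ] dir [[-0.0016  1.      0.0003]
 [-0.0005  0.0003 -1.    ]] F [ 0.5111 -0.129  -0.6739] op 0.05986436998673954 g 0.0 q [-0.1769  0.1469  1.6453  0.0001  1.3499 -2.0388]
[ 0.    -0.     0.001 -0.009 -0.002  0.417]
[ 0.0213 -0.001   0.057 ] [ 0.1078 -0.0008  0.059 ] [-0.0201 -0.0011  0.059 ]
```

View pics/s4.png

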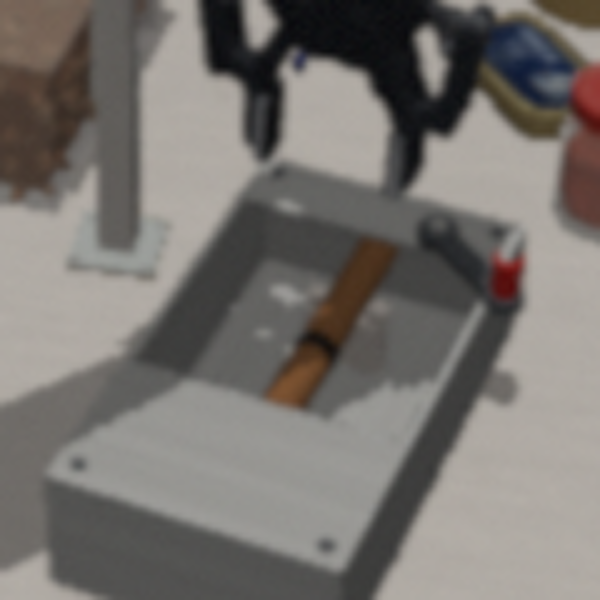

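The lever has stayed back with its knob at (507,278). The open fingers straddle the pin line and the band is at (318,345). I'll descend.

Request:
carry_out --pt "0 0 0 -0.005 -0.003 0.12 -0.4" --pt "0 0 0 -0.005 -0.003 0.24 -0.4" --pt "0 0 0 -0.005 -0.003 0.34 -0.4" --pt "0 0 0 -0.005 -0.003 0.41 -0.4" --pt "0 0 0 -0.005 -0.003 0.415 -0.4"

```text
t: 6.1
tool_pos: [0.6397, -0.0411, 0.0245]
tool_rot: [0.451, -3.102, -0.003]
contact_force: [-1.4, -0.0, -0.2]
opening: 0.0598
grip_force: 0.0
```

```bash
python3 - <<'E'
from plan import *
plan(([.0335,0,.028],0))
E
```

```text
t 6.1 case [ 0.0305 -0.0016  0.0245] dir [[ 0.0008  1.      0.0028]
 [-0.0063  0.0028 -1.    ]] F [-1.3978 -0.0221 -0.1564] op 0.05975461371028883 g 0.0 q [-0.18    0.2964  1.7055 -0.0004  1.1466 -2.0393]
[ 0.001 -0.002 -0.    -0.01   0.005 -0.012]
```

Request:
carry_out --pt "0 0 0 0 0.002 0 -0.1" --pt "0 0 0 0 0.002 0 0.2" --pt "0 0 0 0 0.002 0 1" --pt "0 0 0 0 0.002 0 1" --pt "0 0 0 0 0.002 0 1" --force 40

```text
t: 6.6
tool_pos: [0.6432, -0.0394, 0.0311]
tool_rot: [-0.453, 3.106, 0.001]
contact_force: [-1.1, 3.5, 6.7]
opening: 0.0209
grip_force: 39.3
```

Request:
carry_out --pt "0 0 0 0 0 0 1" --pt "0 0 0 0 0 0 1"

```text
t: 6.8
tool_pos: [0.6432, -0.0394, 0.0311]
tool_rot: [-0.453, 3.106, 0.0]
contact_force: [-1.5, 3.1, 6.3]
opening: 0.0208
grip_force: 39.3
```

```bash
python3 - <<'E'
from plan import *
plan()
E
```

```text
t 6.8 case [ 0.0343 -0.001   0.0311] dir [[-0.0002  1.     -0.0002]
 [ 0.0032 -0.0002 -1.    ]] F [-1.4898  3.1351  6.3439] op 0.020839228660750914 g 39.33433949947357 q [-0.1772  0.2887  1.7022  0.0014  1.1477 -2.0383]
```

The grasp is firm, with the opening at 20.8 mm and the grip at 39 N. I'll lift 7 mm and look at the forces.

Request:
carry_out --pt "0 0 0 0 0 -0.01 1" --pt "0 0 0 0 0 -0.02 1" --pt "0 0 0 0 0 -0.022 1" --pt "0 0 0 0 0 -0.022 1"

```text
t: 7.2
tool_pos: [0.6418, -0.0404, 0.0355]
tool_rot: [-0.453, 3.109, -0.001]
contact_force: [0.7, 0.6, -0.5]
opening: 0.021
grip_force: 39.1
```

```bash
python3 - <<'E'
from plan import *
plan()
E
```

```text
t 7.2 case [ 0.0328 -0.0015  0.0355] dir [[ 0.0001  1.     -0.0005]
 [ 0.0001 -0.0005 -1.    ]] F [ 0.6866  0.635  -0.5199] op 0.021035913834507924 g 39.134652614593506 q [-0.1782  0.2819  1.7022 -0.0005  1.1572 -2.0383]
```

Request:
carry_out --pt "0 0 0 0.02 0.003 -0.01 1" --pt "0 0 0 0.05 0.003 -0.01 1" --pt "0 0 0 0.08 0.003 -0.01 1" --pt "0 0 0 0.115 0.003 -0.01 1" --pt "0 0 0 0.115 0.003 -0.01 1"

```text
t: 7.7
tool_pos: [0.6067, -0.0494, 0.0379]
tool_rot: [0.452, -3.107, -0.001]
contact_force: [0.1, -1.6, -2.1]
opening: 0.0206
grip_force: 39.1
```

```bash
python3 - <<'E'
from plan import *
# pin mid rel to grasp: g=.0115 along, pin axis 17mm above tip along -z tool
g,h=.0115,.0175
T=[]
for th,mx,mz in((6,-.012,.0575),(12,-.012,.0605),(18,-.012,.0635),(24,-.012,.067),(26,-.012,.068)):
    t=np.radians(th); ax=np.array([np.cos(t),0,np.sin(t)]); dn=np.array([np.sin(t),0,-np.cos(t)])
    T.append((np.array([mx,-.001,mz])+g*ax+h*dn,t))
plan(*T)
d=get_image("scene"); crop(d,215,115,120,120,5,"pics/s5.png")
E
```

```text
t 7.7 case [-0.0035 -0.0001  0.0379] dir [[ 0.0007  1.      0.0006]
 [-0.0015  0.0006 -1.    ]] F [ 0.1139 -1.6363 -2.1391] op 0.02063207288035874 g 39.12693679332733 q [-0.2033  0.2076  1.7867 -0.0002  1.1489 -2.0628]
[ 0.    -0.034 -0.    -0.016 -0.003 -0.011]
[ 0.    -0.067 -0.    -0.021 -0.003 -0.026]
[ 0.    -0.1   -0.    -0.026 -0.003 -0.042]
[ 0.    -0.134 -0.    -0.03  -0.003 -0.059]
[ 0.    -0.145 -0.    -0.032 -0.003 -0.065]
```

View pics/s5.png

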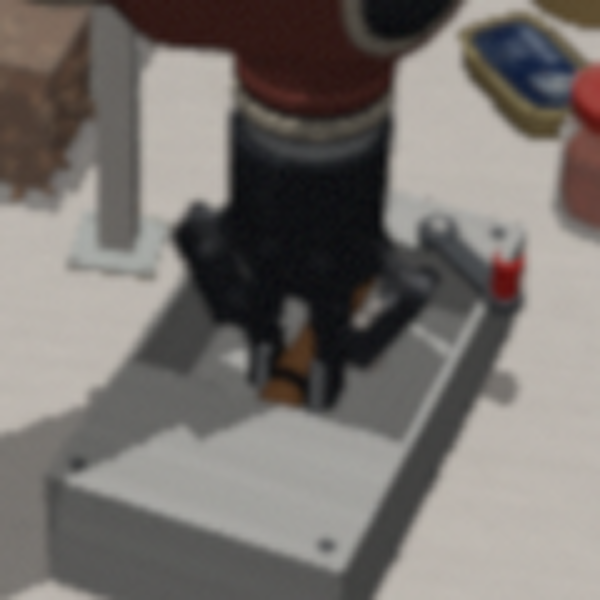

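The pin slid back cleanly: the band is now at (290,382), which puts the centre at about x=-0.012. I'll tilt in two stages.

Request:
carry_out --pt "0 -0.017 0 -0.002 -0.003 -0.005 1" --pt "0 -0.034 0 -0.008 -0.003 -0.011 1" --pt "0 -0.05 0 -0.011 -0.003 -0.018 1" --pt "0 -0.067 0 -0.013 -0.003 -0.026 1" --pt "0 -0.067 0 -0.013 -0.003 -0.026 1"

```text
t: 8.25
tool_pos: [0.6117, -0.049, 0.0461]
tool_rot: [-0.422, 2.903, 0.045]
contact_force: [0.5, 0.4, -0.5]
opening: 0.0206
grip_force: 39.1
```

```bash
cat >> plan.py <<'E'
def pp(L,g=.0115,h=.0175):
    T=[]
    for th,mx,mz in L:
        t=np.radians(th); ax=np.array([np.cos(t),0,np.sin(t)]); dn=np.array([np.sin(t),0,-np.cos(t)])
        T.append((np.array([mx,-.001,mz])+g*ax+h*dn,t))
    o=get_obs(); r=RC.inv()*Ro.from_rotvec(o["tool_rot"]); m=r.as_matrix(); print("pin mid",C(o["tool_pos"])+m[:,0]*g-m[:,2]*h,"axis",-m[:,0])
    plan(*T)
E
python3 - <<'E'
from plan import *
pp([(18,-.014,.0635),(22,-.014,.066),(26,-.014,.0685)])
E
```

```text
pin mid [-0.0135 -0.0011  0.0608] axis [ 0.978  -0.0007  0.2086]
t 8.25 case [ 0.0014 -0.0011  0.0461] dir [[ 0.0007  1.      0.0002]
 [ 0.2086  0.     -0.978 ]] F [ 0.541   0.3989 -0.4973] op 0.020616947695145965 g 39.1291344165802 q [-0.2505  0.0971  1.907   0.1313  0.9606 -2.1759]
[ 0.    -0.033 -0.    -0.006  0.    -0.013]
[-0.    -0.055 -0.    -0.011  0.    -0.025]
[-0.    -0.078 -0.    -0.017  0.    -0.036]
```

No contact so far. I'll go on to about 26°.

Request:
carry_out --pt "0 -0.017 0 -0.003 0 -0.007 1" --pt "0 -0.033 0 -0.006 0 -0.013 1" --pt "0 -0.055 0 -0.011 0 -0.025 1" --pt "0 -0.078 0 -0.017 0 -0.036 1" --pt "0 -0.078 0 -0.017 0 -0.036 1"

```text
t: 8.75
tool_pos: [0.6139, -0.048, 0.057]
tool_rot: [-0.387, 2.664, 0.091]
contact_force: [-0.1, 0.1, -0.6]
opening: 0.0209
grip_force: 39.2
```

```bash
python3 - <<'E'
from plan import *
t=np.tan(np.radians(26))
pp([(26,-.014+dx,.0685+dx*t) for dx in(.02,.04,.06,.08)]+[(26,.066,.16)])
d=get_image("scene"); crop(d,215,115,120,120,5,"pics/s6.png")
E
```

```text
pin mid [-0.0142 -0.0008  0.0677] axis [ 0.8989 -0.001   0.4381]
t 8.75 case [ 0.0038 -0.0008  0.057 ] dir [[ 0.0006  1.      0.0012]
 [ 0.4381  0.0008 -0.8989]] F [-0.1381  0.1164 -0.5514] op 0.020877047985488326 g 39.150978326797485 q [-0.3139 -0.0148  2.0448  0.3682  0.765  -2.3959]
[ 0.    -0.    -0.    -0.076 -0.001 -0.002]
[ 0.    -0.    -0.    -0.15  -0.    -0.002]
[ 0.    -0.    -0.    -0.224 -0.    -0.002]
[ 0.    -0.    -0.    -0.299 -0.    -0.002]
[ 0.    -0.    -0.    -0.375 -0.    -0.16 ]
```

View pics/s6.png

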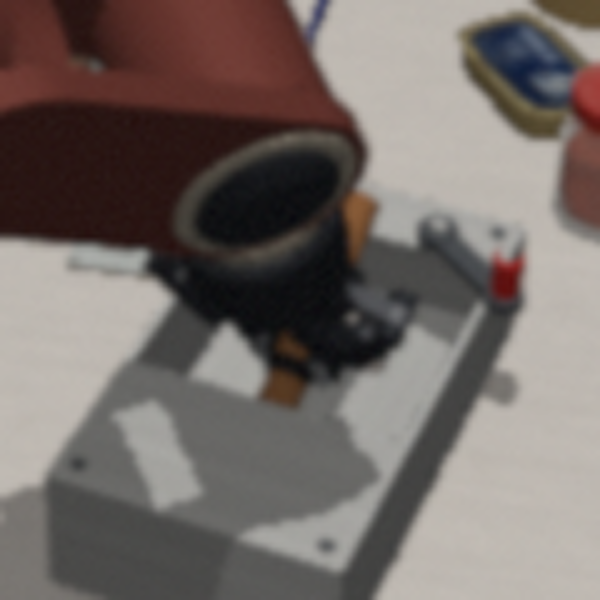

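The pin slants through the window, with its far end above the far roof at (360,215) and its near end still under the near roof. I'll draw it out along its own axis.

Request:
carry_out --pt "0 0 0 -0.04 0 0 1" --pt "0 0 0 -0.09 0 0 1" --pt "0 0 0 -0.15 0 0 1" --pt "0 0 0 -0.22 0 0 1" --pt "0 0 0 -0.3 0 0 1"

```text
t: 9.3
tool_pos: [0.6944, -0.0243, 0.0983]
tool_rot: [-0.389, 2.662, 0.089]
contact_force: [-0.4, -0.2, -1.4]
opening: 0.0205
grip_force: 39.2
```

```bash
python3 - <<'E'
from plan import *
pp([(26,.066,.12),(26,.063,.16),(16,.05,.18),(8,.04,.2),(0,.03,.21)])
E
```

```text
pin mid [ 0.0697 -0.0011  0.109 ] axis [0.8983 0.0004 0.4394]
t 9.3 case [ 0.0878 -0.0011  0.0983] dir [[-0.0003  1.     -0.0003]
 [ 0.4394 -0.0002 -0.8983]] F [-0.3515 -0.2226 -1.4477] op 0.020517356916200987 g 39.15058493614197 q [-0.2308  0.1005  1.8461  0.304   0.817  -2.2581]
[-0.     0.     0.    -0.005  0.    -0.039]
[-0.     0.     0.    -0.054  0.    -0.163]
[-0.     0.056  0.    -0.034  0.    -0.236]
[-0.     0.1    0.    -0.024  0.    -0.307]
[-0.     0.145  0.     0.001  0.    -0.35 ]
```

Request:
carry_out --pt "0 0 0 -0.005 0 -0.04 1" --pt "0 0 0 -0.03 0 -0.1 1" --pt "0 0 0 -0.054 0 -0.163 1" --pt "0 0.03 0 -0.044 0 -0.2 1" --pt "0 0.056 0 -0.034 0 -0.236 1"

```text
t: 9.8
tool_pos: [0.6717, -0.0315, 0.1676]
tool_rot: [-0.413, 2.837, 0.055]
contact_force: [-0.1, 0.7, -1.6]
opening: 0.0205
grip_force: 39.2
```

```bash
python3 - <<'E'
from plan import *
pp([(8,.045,.2),(0,.04,.21)])
E
```

```text
pin mid [ 0.0481 -0.0015  0.1813] axis [ 0.9619 -0.0003  0.2734]
t 9.8 case [ 0.0639 -0.0015  0.1676] dir [[ 0.0008  1.     -0.0017]
 [ 0.2734 -0.0018 -0.9619]] F [-0.0568  0.6878 -1.6186] op 0.02052469539123106 g 39.208694100379944 q [-0.212   0.0518  1.7406  0.1456  1.1084 -2.121 ]
[-0.001  0.044 -0.     0.001  0.002 -0.058]
[-0.001  0.088 -0.     0.017  0.002 -0.091]
```

Request:
carry_out --pt "0 0.022 0 0 0 -0.03 1" --pt "0 0.044 0 0.001 0 -0.058 1" --pt "0 0.066 0 0.008 0 -0.075 1" --pt "0 0.088 0 0.017 0 -0.091 1" --pt "0 0.088 0 0.017 0 -0.091 1"

```text
t: 10.3
tool_pos: [0.6613, -0.0344, 0.1919]
tool_rot: [-0.453, 3.104, -0.001]
contact_force: [-0.7, -0.1, 0.2]
opening: 0.0204
grip_force: 39.2
```

Request:
carry_out --pt "0 0 0 0 0 0 1" --pt "0 0 0 0 0 0 1" --pt "0 0 0 0 0 0 1" --pt "0 0 0 0 0 0 1"

```text
t: 10.7
tool_pos: [0.6592, -0.0349, 0.1901]
tool_rot: [-0.452, 3.106, 0.001]
contact_force: [0.4, 0.3, -1.7]
opening: 0.0207
grip_force: 39.2
```

```bash
python3 - <<'E'
from plan import *
pp([])
d=get_image("scene"); crop(d,195,85,150,150,4,"pics/s7.png")
E
```

```text
pin mid [ 0.0394 -0.0012  0.2076] axis [ 1.     -0.0003  0.003 ]
t 10.7 case [ 0.0509 -0.0012  0.1901] dir [[ 0.0003  1.      0.0001]
 [ 0.003   0.0001 -1.    ]] F [ 0.4399  0.34   -1.7004] op 0.02069342678474217 g 39.203563928604126 q [-0.1661  0.1591  1.568   0.0015  1.4119 -2.0263]
```

View pics/s7.png

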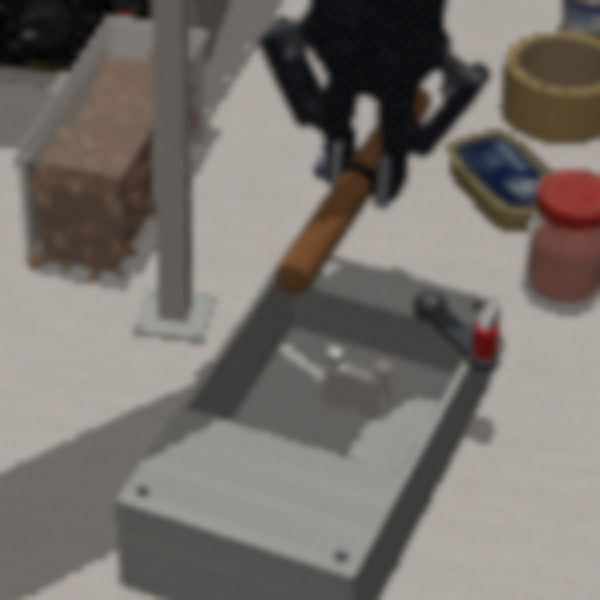

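The pin hangs free above the case, its near end at (292,275) and far end at about (422,98). The lever is still back, with its knob at (485,340). I'll check the level against the projection and hand in if it agrees.

```bash
python3 - <<'E'
from plan import *
d=get_image("scene")
u=(proj(d,W(np.array([[-.0606,-.001,.2076],[.1394,-.001,.2076]])))-[195,85]+.4)*4; print(u)
if np.abs(u-[[292,275],[422,98]]).max()<25: print(finish_job())
E
```

```text
[[291.7894 280.6696]
 [417.8134  98.2038]]
the job is handed in; nothing more can be done
None
```

The job is handed in: the lever is swung fully back (about 1.7 rad) and the gripper holds the pin level and still, its underside about 12 cm above the case's roof; the arm registered no collisions on the way, but I didn't recheck the timer, shaker and bowl by camera.

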